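# Shut away the dops and the stone clamp before grinding

### The arm

A 6-joint arm with a two-finger parallel gripper is mounted at the origin on a cart in front of the work surface, level with it; the furniture and walls round the work are solid. World frame = base frame: x ahead of the robot, y to its left, z up, the work surface at z = 0. Lengths are in m, angles in degrees, forces in N, time in s.
With the tool pointing down it reaches from about 0.375 to 0.75 m from the base axis. Payload 9 kg.
Tool frame: the origin (TCP) lies where the fingers leave the gripper's body, on its centre line; the fingertips stand 73 mm ahead of it and the grasp point (between the pads) lies 54 mm ahead of it (robot.tip_reach is the distance from the TCP to the fingertips, in m); z points along the fingers, y is the line along which they close (so a half turn about z gives the same grasp; the last joint's range is limited). The gripper opens to 85 mm and grips with 20 to 120 N. Pads are 22 mm wide; open, the fingers measure 114 mm over their backs; the gripper's body (76 mm by 85 mm) begins 54 mm behind the grasp point. The pads swing forward as they close: fully open they stand 13 mm farther back than shut.
Start: joints at [-87.244, 5.964, 5.575, 89.605, 0, 77.527], TCP at [0.158, -0.579, 0.304] pointing down, gripper open.
Joint ranges: [-171.21, 171.21], [-48.23, 106.86], [-62.78, 66.21], [-105.2, 120.99], [-86.42, 89.51], [-180, 180]. Speed limits (degrees/s): [127.2, 127.2, 147.25, 180, 180, 180].

### API

Orientations are given as [roll, pitch, yaw] about the fixed x, y, z axes, in that order (R = Rz(yaw) Ry(pitch) Rx(roll)).
In Python, from plant import robot gives the robot as it stands. Calls block until the motion is done:
- robot.move_pose(position, orientation): joint-space move of the TCP to a pose.
- robot.line_to(position, vel=0.15, rotation=None, guard=None): straight line of the TCP; rotation=None keeps the orientation; vel is the mean speed in m/s. With guard (N) it stops when the force on the tool has changed by that much, and returns True; else False.
- robot.goto_joints(angles): joint-space move.
- robot.set_gripper(opening): finger opening in m; the grip force is fixed at half the most; returns when the fingers have stopped.
- robot.pause(seconds).
- robot.ik(position, orientation): joint angles nearest the present ones, or None.
- robot.observe(): the state.
- robot.grab_frame(name): name is "scene" or "top" or "wrist"; returns the picture (480x640x3 uint8, blue, green, red); there is no depth.
- robot.get_calibration(name): a dict with "vertical_fov" (degrees; the focal length in pixels is half the picture's height over the tangent of half this angle, whatever the lens; pixels are square), "cx", "cy" (the principal point, pixels), "k1" (the pictures are not rectified: a ray, as slopes to the right and down, at radius r is drawn at 1 + k1 r^2 times it, then the intrinsics apply), "rvec" (rotation vector, rad) and "tvec" (3), from world to camera coordinates, as OpenCV has them. Camera axes: x right, y down, z forward; pixel columns grow to the right and rows downward; lengths in m; the calibration is good to about 2 mm. A picture is of the moment at which its call begins: read the wrist's pose just before it. get_calibration takes no time and is no camera call; for the wrist camera it gives the pose at the moment of the call.
A pose or a line that the arm cannot do raises robot.IKError and nothing moves.
- robot.job_done(): hands the job in; it is judged then, once.
The state is a dict: "time": time; "q": joint angles; "qvel": joint speeds; "joint_torque": joint torques, N m; "tool_pos": TCP position; "tcp_rot": TCP orientation; "ft_force": force on the tool from outside, world axes, zero at the start; "torque": the same for the moment, N m; "gripper_width": finger opening in m; "gripper_force": force on a finger pad.
Only numpy, scipy, OpenCV 4.12 (cv2) and the standard library are available. Lean on these libraries where they do the work, as an engineer would, in place of code of your own. Each camera call takes 0.05 s, during which the arm holds its last target. There are 200 camera calls.

### The job

Grinding is about to start, so shut away what lies open to the grit: with the fingertips alone, push the lid shut on the dop case that has dops in it, and push fully home the drawer that has the stone clamp in it. Leave the empty case and the empty drawer open as they stand. Grip, lift or carry nothing, do not shove the cases across the table, and do not disturb the things lying around.

Things in the scene. Friction and masses are not known exactly. Their poses are not given: they have to be found in the camera images.
- case_full: The dop case with the two dops in it: grey sheet-steel case, 97x140 mm (x by y), loose on the worktop, 0.6 kg. Origin under its centre, x points to its rear (away from the robot, turned at most 0.2 rad), z up. Inside it has a flat black foam liner, 32 mm above the worktop. Body rim 34 mm high, 49 mm high over the shut lid. The lid is hinged along the rear edge (hinge line at x = +47 mm, z = 34 mm) and stands open, leaning a little backward.
- case_full_lid (a joint): Its lid angle, rad: 0 = shut flat, pi/2 = upright, grows as it opens (stop at 1.83); light hinge friction (0.03 N m) nearly balances its weight, so it stays where it is left down to about 0.6 rad and has to be pushed down the whole way. The lid reaches 92 mm from the hinge; its outer (rear, when open) face lies 15 mm off the hinge line, so the upright lid's edge is 126 mm above the worktop. It takes about 1 N at the edge.
- case_full_lid_edge (a point): On the same lid: middle of the lid's free edge, on its outer face (its rear side while open).
- case_empty: The empty dop case, to be left open: of the same kind as the other, grey sheet-steel case, 97x140 mm (x by y), loose on the worktop, 0.6 kg. Origin under its centre, x points to its rear (away from the robot, turned at most 0.2 rad), z up. Inside it has a flat black foam liner, 32 mm above the worktop. Body rim 34 mm high, 49 mm high over the shut lid. The lid is hinged along the rear edge (hinge line at x = +47 mm, z = 34 mm) and stands open, leaning a little backward.
- case_empty_lid (a joint): Its lid angle, rad: 0 = shut flat, pi/2 = upright, grows as it opens (stop at 1.83); light hinge friction (0.03 N m) nearly balances its weight, so it stays where it is left down to about 0.6 rad and has to be pushed down the whole way. The lid reaches 92 mm from the hinge; its outer (rear, when open) face lies 15 mm off the hinge line, so the upright lid's edge is 126 mm above the worktop. It takes about 1 N at the edge.
- box_full: The box whose drawer holds the stone clamp: low grey steel bench box with one drawer, fixed to the worktop, 116 mm wide (y), 60 mm high. Origin on the worktop under the middle of its front face; x points to its rear (away from the robot, turned at most 0.2 rad); the carcass reaches to x = +115 mm. The drawer slides straight out of the front, toward -x.
- box_full_drawer (a joint): Its drawer opening, m: 0 = fully home, grows as it comes out (stop at 0.08). Friction about 1.2 N; stays where it is left.
- box_full_drawer_front (a point): On it: middle of the drawer front's outer face, 32 mm above the worktop. The front is 114 mm wide, 7 mm thick, from 7 to 57 mm above the worktop, flat but for a lip 40 mm wide that sticks out 8 mm at 10 to 13 mm above the worktop; axes as the box.
- box_empty: The box with the empty drawer, to be left open: of the same kind as the other, low grey steel bench box with one drawer, fixed to the worktop, 116 mm wide (y), 60 mm high. Origin on the worktop under the middle of its front face; x points to its rear (away from the robot, turned at most 0.2 rad); the carcass reaches to x = +115 mm. The drawer slides straight out of the front, toward -x.
- box_empty_drawer (a joint): Its drawer opening, m: 0 = fully home, grows as it comes out (stop at 0.08). Friction about 1.2 N; stays where it is left.
- dop_1_mid (a point): Middle of a small turned steel dop, 12 mm across, 33 mm long, lying loose on the liner of the case.
- dop_2_mid (a point): Middle of a small turned copper dop, same size, lying loose in the same case.
- stone_clamp: Small grey steel stone clamp, 14x64x11 mm, lying loose in the front of the open drawer, long side across it; origin under its centre.
- oil_dropper: Bystander: white dropper bottle with a pointed red cap, 28 mm across, 67 mm tall, upright; origin under its foot.
- glue: Bystander: white bottle with a pointed orange cap, 30 mm across, 93 mm tall, upright behind the row; origin under its foot.
- whetstone: Bystander: grey and brown sharpening stone, 28x100x14 mm, lying crosswise in front of the row; origin under its centre.
- tweezers_1: Bystander: steel tweezers, 14x157x9 mm, lying crosswise in front of the row; origin under the centre.
- loupe: Bystander: folding loupe, 24x30x15 mm, lying behind the row; origin under its centre.
- masking_tape: Bystander: roll of tape lying flat, 78 mm across, 19 mm high; origin under its centre.

How it is judged:
By the outcome, as a careful person would: the job done as asked, in the order asked, and still so for the second after the job is handed in, with the robot touching nothing.
It also fails if it takes over 46 s, if anything falls off the work surface, if the arm or the gripper's body presses on something with over 40 N, if the wrist force passes 120 N, or if a joint passes its speed limit or range.

## Working session

There is one attempt and no reset: what is moved stays moved. The work goes in short steps, each a Python script; the robot and the scene stay as the last script left them, time stands still between calls to the robot, and variables do not carry over. Pictures are saved under pics/ and viewed, at most 10 in all, crops included, and the job is handed in when it is done.

```bash
mkdir -p pics; ls; cat > h.py <<'E'
import numpy as np, cv2
from plant import robot
def cal(n):
    c=robot.get_calibration(n); f=240/np.tan(np.radians(c["vertical_fov"]/2))
    R,_=cv2.Rodrigues(np.array(c["rvec"],float)); t=np.array(c["tvec"],float).ravel()
    return np.array([[f,0,c["cx"]],[0,f,c["cy"]],[0,0,1]]),np.array([c["k1"],0,0,0,0.]),R,t
def ray(C,uv):
    K,d,R,t=C
    p=cv2.undistortPoints(np.array([[uv]],float),K,d)[0,0]
    return -R.T@t, R.T@np.array([p[0],p[1],1])
def onz(C,uv,z):
    o,r=ray(C,uv); return o+r*(z-o[2])/r[2]
def proj(C,P):
    K,d,R,t=C
    return cv2.projectPoints(np.array(P,float).reshape(-1,3),cv2.Rodrigues(R)[0],t,K,d)[0][:,0]
def tri(C1,u1,C2,u2):
    o,r=ray(C1,u1);p,s=ray(C2,u2)
    a,b=np.linalg.lstsq(np.c_[r,-s],p-o,rcond=None)[0]
    return (o+a*r+p+b*s)/2, np.linalg.norm(o+a*r-p-b*s)
E
python3 - <<'E'
from h import *
for n in("scene","top"):
    cv2.imwrite(f"pics/{n}0.png",robot.grab_frame(n)); C=cal(n); print(n,-C[2].T@C[3],C[0][0,0],C[1][0], C[2][2])
s=robot.observe();print(s["time"],s["tool_pos"],s["tcp_rot"])
E
```

```text
pics
scene [ 0.06308567 -1.05934095  0.68626484] 588.3171794968312 -0.13112055176621396 [ 0.40324926  0.77409675 -0.48802075]
top [ 0.47745676 -0.07745185  1.36595379] 606.814329629777 -0.0037957207906532315 [ 0.0655484   0.01381118 -0.99775381]
0.1 [ 0.15760076 -0.57869349  0.3031794 ] [-1.79930268e+02 -1.52818712e-02  1.52296706e+01]
```

View pics/scene0.png

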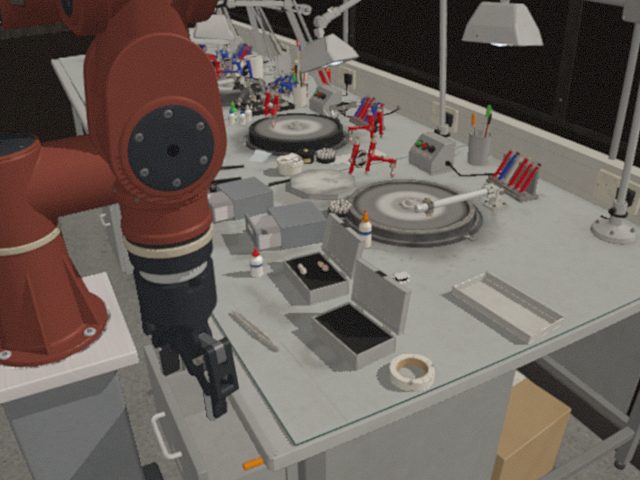

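View pics/top0.png

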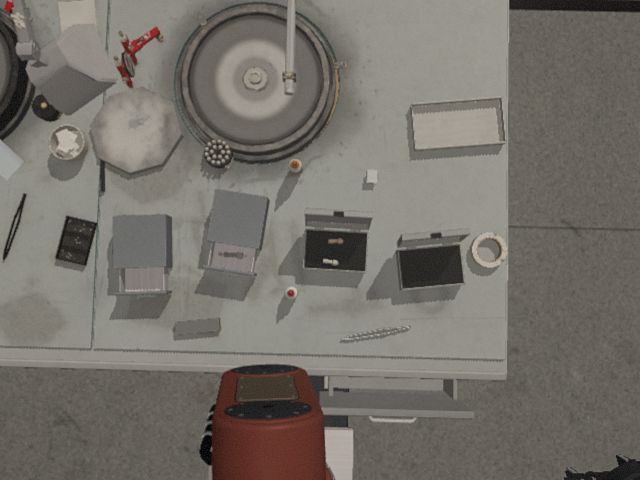

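The scene and top views show the dops in the case at top pixel (336,250). The clamp appears to be in the right-hand drawer at about (232,255). The dropper (291,293) stands between them, and the glue (295,166) is behind. I'll zoom in on the top view to confirm and pick corners.

```bash
python3 - <<'E'
import cv2
i=cv2.imread("pics/top0.png")[180:310,190:390]
cv2.imwrite("pics/z1.png",cv2.resize(i,None,fx=4,fy=4,interpolation=cv2.INTER_CUBIC))
E
```

```text
(no output)
```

View pics/z1.png

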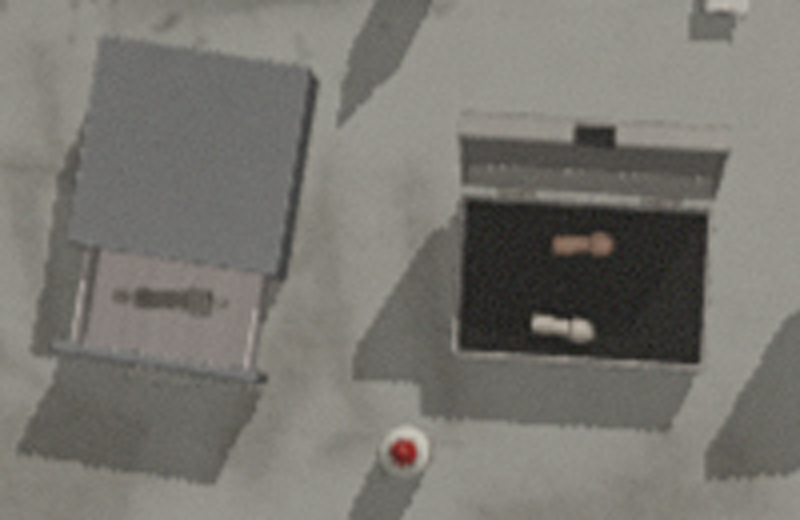

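The zoom confirms the clamp is in this drawer and both dops are in this case. I'll measure the corners next.

```bash
python3 - <<'E'
from h import *
np.set_printoptions(precision=4,suppress=True)
C=cal("top"); P=lambda u,v,z: onz(C,(190+u/4-.375,180+v/4-.375),z)
box=[P(*a,.06) for a in((100,38),(316,70),(285,278),(68,243))]   # RL RR FR FL
case=[P(*a,.034) for a in((463,200),(708,210),(702,364),(455,353))]
dr=[P(*a,.057) for a in((52,348),(266,381))]
le=[P(*a,.123) for a in((460,112),(732,130))]
n=np.linalg.norm
for nm,q in(("box",box),("case",case)):
    q=np.array(q);print(nm,q[:,:2].tolist(),"w",n(q[1]-q[0]),n(q[2]-q[3]),"d",n(q[0]-q[3]),n(q[1]-q[2]),
     "yaws",[np.degrees(np.arctan2(-d[0]*0+d[1],d[0])) for d in(q[0]-q[3],q[1]-q[2])],[np.degrees(np.arctan2(-d[0],d[1])) for d in(q[0]-q[1],q[3]-q[2])])
for nm,q in(("drawer",dr),("lidedge",le)):
    d=q[0]-q[1];print(nm,q,n(d),np.degrees(np.arctan2(-d[0],d[1])))
print("dropper",P(405,452,.06),"glue",onz(C,(295,165),.09))
E
```

```text
box [[0.6685485526216125, 0.1566755455043553], [0.653847592568406, 0.038683562550488215], [0.5405556344631587, 0.051983587305495196], [0.556553785555459, 0.16995280968507637]] w 0.11890427354755437 0.11904905823741381 d 0.11277904767432044 0.11406997163936222 yaws [np.float64(-6.761003444487609), np.float64(-6.695649178947283)] [np.float64(-7.102047367114978), np.float64(-7.722934306403268)]
case [[0.5872436232784474, -0.042201304035474556], [0.5850374563494696, -0.1770540626069324], [0.5003869828823561, -0.17544150035594053], [0.502979651614874, -0.040033283822723066]] w 0.13487080361164314 0.135433035245701 d 0.08429185744876187 0.08466583145059058 yaws [np.float64(-1.4738328447612905), np.float64(-1.0913327910298969)] [np.float64(-0.9372650585513563), np.float64(-1.0969114775704158)]
drawer [array([0.4997, 0.1771, 0.057 ]), array([0.4849, 0.0608, 0.057 ])] 0.11721852859481798 -7.270857125552235
lidedge [array([ 0.6253, -0.0418,  0.123 ]), array([ 0.6194, -0.1819,  0.123 ])] 0.14022431240562827 -2.423974017422882
dropper [ 0.4488 -0.0154  0.06  ] glue [ 0.7199 -0.018   0.09  ]
```

```bash
python3 - <<'E'
from h import *
np.set_printoptions(precision=3,suppress=True)
yaw=-1.5; a=np.radians(yaw); X=np.array([np.cos(a),np.sin(a),0])
H=np.array([.595,-.1098,.034]); r,h,T=.080,.015,robot.tip_reach
O=[180,0,yaw]
def tcp(th): # tip front-bottom edge on lid outer face
    return H+X*(-r*np.cos(th)+h*np.sin(th)+.011)+np.array([0,0,r*np.sin(th)+h*np.cos(th)+T])
robot.set_gripper(0)
s=tcp(1.75)+X*.025; s[2]=.105+T
print(s,T)
up=s.copy(); up[2]=.28
robot.move_pose(up,O); print(robot.observe()["time"])
robot.line_to(s,vel=.15)
cv2.imwrite("pics/s1.png",robot.grab_frame("scene")[200:400,230:450].repeat(3,0).repeat(3,1))
f0=np.array(robot.observe()["ft_force"])
for th in (1.7,1.5,1.3,1.1,.9,.7,.5,.3,.15,.05):
    g=robot.line_to(tcp(th),vel=.08,guard=8); o=robot.observe()
    print(th,g,o["time"],np.array(o["ft_force"])-f0)
    if g: break
else:
    p=tcp(0);p[2]-=.006
    print("press",robot.line_to(p,vel=.03,guard=6)); o=robot.observe()
    print(o["time"],o["tool_pos"][2]-T,np.array(o["ft_force"])-f0)
cv2.imwrite("pics/s2.png",robot.grab_frame("scene")[200:400,230:450].repeat(3,0).repeat(3,1))
E
```

```text
[ 0.66  -0.112  0.178] 0.0726
3.3083
1.7 False 4.7083 [-0.364  0.311 -0.65 ]
1.5 False 5.0583 [-0.759  1.181 -1.078]
1.3 False 5.4083 [ 0.139 -0.772 -0.675]
1.1 False 5.7583 [-0.995 -0.101 -0.691]
0.9 False 6.1083 [-0.841 -0.226 -0.68 ]
0.7 False 6.4583 [-0.444 -0.975 -0.107]
0.5 False 6.8083 [-0.878 -0.581 -0.498]
0.3 False 7.1583 [-0.692  0.218 -1.644]
0.15 False 7.4583 [ 0.046 -0.146 -1.695]
0.05 False 7.7083 [-0.268 -0.196 -1.313]
press True
7.975 0.049312445963102136 [-1.452  0.728  6.   ]
```

View pics/s2.png

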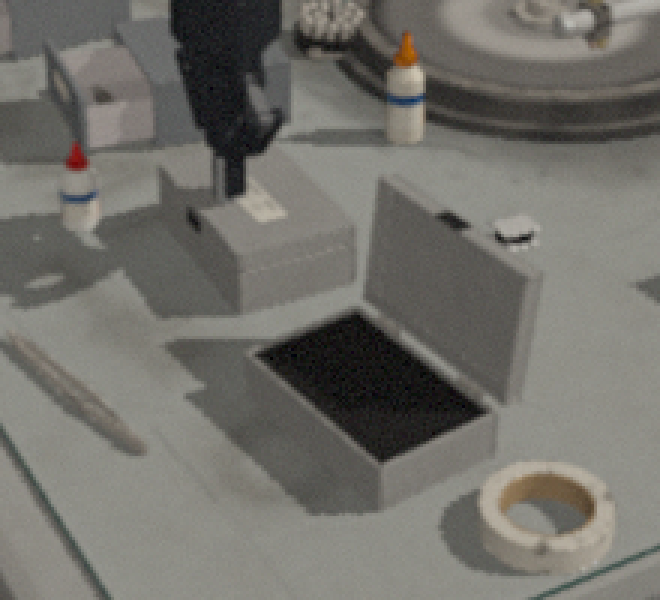

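The lid is shut: its tip-contact height is 49.3 mm against the expected 49 mm, and the picture shows it flat. Now the drawer.

```bash
python3 - <<'E'
from h import *
np.set_printoptions(precision=4,suppress=True)
yaw=-7.1; a=np.radians(yaw); X=np.array([np.cos(a),np.sin(a),0]); T=robot.tip_reach
D=np.array([.4923,.119,.034+T]); O=[180,0,yaw]
p=np.array(robot.observe()["tool_pos"]); p[2]=.25; robot.line_to(p,vel=.15)
s=D-X*.041; u=s.copy(); u[2]=.25
robot.move_pose(u,O); robot.line_to(s,vel=.15)
f0=np.array(robot.observe()["ft_force"])
print("early",robot.line_to(D-X*.015,vel=.06,guard=8))
g=robot.line_to(D+X*.075,vel=.05,guard=9); o=robot.observe()
print(g,o["time"],np.array(o["tool_pos"])+X*.011,(np.array(o["tool_pos"])+X*.011-D)@X,np.array(o["ft_force"])-f0)
robot.line_to(np.array(o["tool_pos"])-X*.05,vel=.1)
q=np.array(robot.observe()["tool_pos"]); q[2]=.25; robot.line_to(q,vel=.15)
robot.move_pose([.40,-.30,.32],[180,0,0]); 
t=robot.grab_frame("top"); cv2.imwrite("pics/t3.png",t); print(robot.observe()["time"])
z=cv2.resize(t[150:350,100:510],None,fx=1.95,fy=1.95,interpolation=cv2.INTER_CUBIC)
cv2.imwrite("pics/t3z.png",z)
E
```

```text
early False
True 16.5583 [0.5428 0.1125 0.1057] 0.050949739445775376 [-0.5628 -0.2628 -1.442 ]
22.7083
```

View pics/t3z.png

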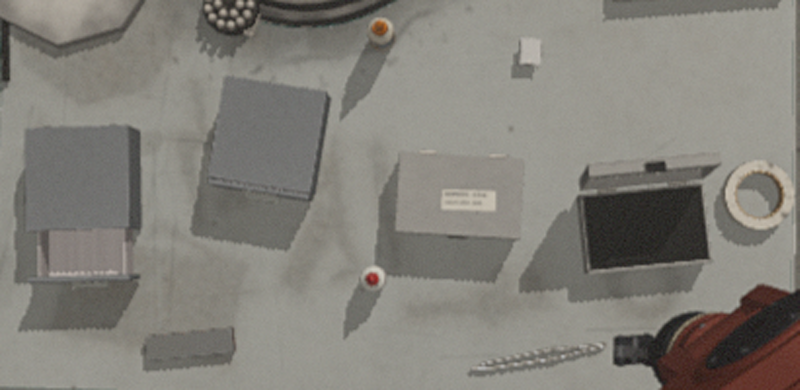

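The case is shut, the drawer looks home, and the bystanders haven't moved. I'll check the drawer gap up close and compare the bystanders with the first picture.

```bash
python3 - <<'E'
import cv2,numpy as np
a=cv2.imread("pics/top0.png");b=cv2.imread("pics/t3.png")
z=b[180:265,195:280]; cv2.imwrite("pics/z4.png",cv2.resize(z,None,fx=7,fy=7,interpolation=cv2.INTER_CUBIC))
d=(cv2.GaussianBlur(cv2.absdiff(a,b),(5,5),0).max(2)>25).astype(np.uint8)
n,_,st,c=cv2.connectedComponentsWithStats(d)
print([s.tolist() for s in st[1:] if s[4]>8])
E
```

```text
[[303, 210, 70, 62, 3549], [278, 238, 23, 38, 327], [214, 245, 13, 22, 144], [228, 247, 27, 7, 84], [209, 251, 2, 8, 10], [248, 256, 6, 15, 53], [226, 259, 11, 9, 59], [240, 258, 9, 12, 57], [195, 272, 62, 29, 1176], [293, 277, 62, 17, 334], [323, 292, 268, 188, 29078], [58, 363, 266, 117, 14571], [296, 377, 22, 29, 218], [262, 404, 12, 6, 49], [564, 455, 76, 25, 953], [245, 457, 5, 5, 19]]
```

View pics/z4.png

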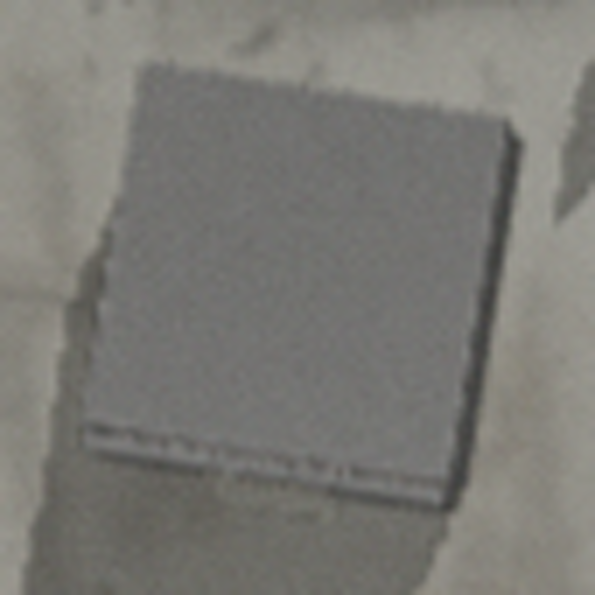

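The front sits against the carcass, to within about 1–2 mm. There is time to spare, so one slow, firmer push will settle it before I hand in.

```bash
python3 - <<'E'
from h import *
np.set_printoptions(precision=4,suppress=True)
yaw=-7.1; a=np.radians(yaw); X=np.array([np.cos(a),np.sin(a),0]); T=robot.tip_reach
F=np.array([.5428,.1125,.034+T])-X*.011; s=F-X*.025; u=s.copy(); u[2]=.2
robot.move_pose(u,[180,0,yaw]); robot.line_to(s,vel=.2)
print(robot.line_to(F-X*.005,vel=.08,guard=8))
g=robot.line_to(F+X*.012,vel=.015,guard=15); o=robot.observe()
print(g,o["time"],(np.array(o["tool_pos"])-F)@X)
robot.line_to(s,vel=.12); robot.line_to(u,vel=.2)
t=robot.observe()["time"]; print(t)
if g and t<44: robot.pause(.3); print(robot.job_done())
E
```

```text
False
True 28.6833 0.0001224052159197298
29.6583
the job is handed in; nothing more can be done
None
```

The job is handed in at about 30 s: the lid is shut on the case with the dops, the drawer with the stone clamp is fully home (a second 15 N push moved it no further), and the empty case, the empty drawer and the things lying around look undisturbed.

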